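Hang the sample carrier in front of the camera and hold the release key half pressed

TASK

Take the sample carrier that has a round eye out of its holder, hang it by the eye on the peg of the imaging stand and let go of it. Then press the black palm key of the release box half way, about 7 of its 14 mm, so that the camera holds its focus, and finish with the key still held there: the program ends while holding it down. Never push the key close to its bottom (from 12 mm it fires the camera), and leave the other carrier and the other things on the bench where they are.

Things in the scene. Friction and masses are not known exactly. Their poses are not given: they have to be found in the camera images.
- carrier: White upright plastic plate, 72 mm wide (x), 8 thick (y), 120 tall (z), about 0.12 kg; grey wells low down, a round through hole (the eye, 22 mm) above them. The larger of the two. Starts upright in a slotted holder. Origin: middle of the lower edge. Either face may face the camera. Pinch it across its thickness at the top edge; the 44 mm above the eye are solid.
- carrier_eye (a point): Centre of the carrier's eye: 65 mm above its lower edge, 55 mm below its top edge, on the middle line. The eye runs along the carrier's y.
- blank: The other carrier, to be left alone: a white plate 46 mm wide (x), 8 mm thick (y), 95 mm tall (z), with wells and no eye, upright in the other holder. Origin: middle of the lower edge.
- holder_a: Fixed grey slotted block 90 mm (x) by 44 (y) by 26 tall, in which the carrier with the eye stands (slot 77 mm along x, 11 wide along y, floor 6 mm above the table, 20 deep). Origin: centre of underside. The two holders and the release box swap places from run to run.
- holder_b: A second fixed holder like holder_a, which holds the other carrier.
- stand: Fixed imaging stand: aluminium base 120 mm (x) by 280 (y), 12 thick, its centre at y = 10 mm; origin on the underside. A steel post (18 mm diameter, top 116 mm above the table) stands at y = -100 mm; from it the peg runs level to +y. A black camera on a pillar at y = 93 to 143 mm, lens reaching to y = 75 mm, top 134 mm above the table, looks along -y at the peg.
- peg (a point): Point on the peg's axis, 115 mm above the table; axes as the stand's. Peg: round steel rod, 8 mm diameter, along the stand's y, level from 45 mm to -y of this point (post axis) to 35 mm to +y, then turned up 5 mm over 7 mm (end 46 mm to +y, 9 mm above the axis at most). The carrier goes on from this free (+y, camera) end. When it hangs, the eye's centre is 7 mm below the peg's axis.
- release_box: The fixed release box, a grey box 85 x 85 mm, 50 mm tall, with the round black palm key in the middle of its top. Origin: centre of underside.
- key_top (a point): Centre of the top face of the palm key (flat round black key, 38 mm diameter), 74 mm above the table when not pressed; moves down with the key. z up.
- key (a joint): Travel of the palm key downward in m: 0 released, 0.014 at the bottom. A spring pushes it up: about 3 N to start it, then 0.5 N more per mm (6 to 6.5 N at half way, 7 mm). It springs back when let go.
- marker: A bystander: marker pen 110 mm long, 12 mm thick, lying. Origin on the underside at the middle.
- beaker: A bystander: small glass beaker, 56 mm diameter, 60 mm tall. Origin: centre of underside.
- jar: A bystander: white plastic jar, 104 mm diameter, 130 mm tall. Origin: centre of underside.
- tip_box: A bystander: red box of pipette tips 85 x 120 mm, 61 mm tall. Origin: centre of underside.
- pipette: A bystander: grey hand pipette lying along its y, 232 mm long, 24 mm thick. Origin near the middle, on the underside.
- tube_rack: A bystander: white tube rack 100 x 200 mm, 42 mm tall. Origin: centre of underside.
Not all that is in view belongs to the job. Leave any blue or pink look-alike of the carrier alone.

How it is judged:
By the outcome, as a careful person would: the job done as asked, in the order asked, and still so for the second after the job is handed in, while the arm keeps its last pose, push and grip.
It also fails if it takes over 48 s, if anything falls off the work surface, if the arm or the gripper's body presses on something with over 40 N, if the wrist force passes 120 N, or if a joint passes its speed limit or range.

ROBOT

A 6-joint arm with a two-finger parallel gripper is mounted at the origin on the work surface. World frame = base frame: x ahead of the robot, y to its left, z up, the work surface at z = 0. Lengths are in mm, angles in rad, forces in N, time in s.
With the tool pointing down it reaches from about 350 to 975 mm from the base axis. Payload 7.1 kg.
Tool frame: the origin (TCP) lies midway between the tips of the shut fingers; the grasp point (between the pads) lies 19 mm behind it (ctrl.grip_depth is the distance from the TCP to the grasp point, in mm); z points along the fingers, y is the line along which they close (so a half turn about z gives the same grasp; the last joint's range is limited). The gripper opens to 88 mm and grips with 3 to 60 N. Pads are 20 mm wide; open, the fingers measure 115 mm over their backs; the gripper's body (75 mm by 178 mm) begins 61 mm behind the grasp point.
Start: joints at [1.275, 0.423, 1.63, -0, 1.089, -0.019], TCP at [170.768, 601.201, 222.675] pointing down, gripper open.
Joint ranges: [-3, 3], [-0.9, 2.11], [0.09, 2.58], [-1.31, 4.45], [0.11, 2.69], [-2.54, 2.54]. Speed limits (rad/s): [2.39, 2.39, 3.01, 3.14, 3.14, 3.14].

INTERFACE

Orientations are given as a rotation vector (axis times angle).
In Python, from workcell import get_obs, vision, ctrl gives the robot as it stands.
- The arm moves only by the tool step_arm, never from a script. Its argument "plan" is a list of rows, each a list of 7 numbers: the opening, from -1 (shut) to 1 (fully open), then the shift along the tool's x, y, z as a fraction of full scale, then the turn, a rotation vector about the tool's x, y, z as a fraction of full scale. In form: [[fingers, dx, dy, dz, wx, wy, wz], ...]. A call has 1 to 20 rows; each row shifts and turns the commanded pose from where the row before left it, along the tool's axes as they then stand; what a row does not reach is not made up. Full scale, the value 1, is 50 mm for a shift and 0.12 rad for a turn. A row lasts 1/8 s, in which the tool goes at most 62.5 mm and 10.7 degrees, less where a joint would pass 70% of its speed; a pose out of reach is approached as far as the arm can. A call with a number of a shift or a turn outside -1 to 1 is refused whole. A call with a gripper value outside its range is refused whole. The fingers move at their own pace and stop on an object; the grip force is fixed at half the most. Time passes only in rows, so rows that do not move let the fingers close. It gives the time, the measured TCP pose, the force, the opening and the grip force at its end, in the units of the state.
- get_obs(): the state, without advancing time (a new reading comes with each control period).
- vision.get_image(name): name is "side" or "top"; returns a dict with "pixels" (384x512x3 uint8, red, green, blue), "depth" (384x512 float32, mm along the optical axis (not along the pixel's ray), 0 where there is no reading), "fx", "fy", "cx", "cy" (pixels), "T" (4x4, takes a point from camera to world coordinates). Camera axes: x right, y down, z forward; pixel columns grow to the right and rows downward; lengths in mm; the calibration is good to about 2 mm. A picture is of the moment at which its call begins.
- ctrl.close_job(): hands the job in; it is judged then, once.
The state is a dict: "t": time; "qpos": joint angles; "qvel": joint speeds; "joint_torque": joint torques, N m; "ee_pos": TCP position; "orientation": TCP orientation; "ft_force": force on the tool from outside, world axes, zero at the start; "moment": the same for the moment, N m; "width": finger opening in mm; "grasp_force": force on a finger pad.
Only numpy, scipy, OpenCV 4.12 (cv2) and the standard library are available. Lean on these libraries where they do the work, as an engineer would, in place of code of your own. Each camera call takes 0.05 s, during which the arm holds its last target. There are 200 camera calls.

## Working session

There is one attempt and no reset: what is moved stays moved. The work goes in short steps, Python scripts to look and compute and a tool call to move; the robot and the scene stay as the last step left them, time stands still between calls to the robot, and variables do not carry over. Pictures are saved under pics/ and viewed, at most 13 in all, crops included, and the job is handed in when it is done.

Besides the shell and the picture viewer there is one more tool, called after "Emit:" as name(argument=value, ...) on one line, values as JSON. step_arm: Moves the arm, as the interface text tells. Its arguments: {"type":"object","properties":{"plan":{"type":"array","items":{"type":"array","items":{"type":"number","minimum":-1,"maximum":1}}}},"required":["plan"]}

```bash
ls; mkdir -p pics; cat > h.py <<'E'
import numpy as np, cv2
from workcell import get_obs, vision, ctrl
def grab(n):
    im=vision.get_image(n); np.savez('last_'+n+'.npz',**{k:np.asarray(v) for k,v in im.items()}); return im
def load(n): return dict(np.load('last_'+n+'.npz'))
def cloud(im):
    h,w=im['depth'].shape; v,u=np.mgrid[:h,:w]; d=im['depth']
    P=np.stack([(u-im['cx'])/im['fx']*d,(v-im['cy'])/im['fy']*d,d],-1)
    return P@im['T'][:3,:3].T+im['T'][:3,3]
def ray(im,u,v,z):
    d=im['T'][:3,:3]@np.array([(u-im['cx'])/im['fx'],(v-im['cy'])/im['fy'],1.]); o=im['T'][:3,3]
    return o+d*(z-o[2])/d[2]
def proj(im,p):
    q=im['T'][:3,:3].T@(np.asarray(p,float)-im['T'][:3,3]); return im['fx']*q[0]/q[2]+im['cx'],im['fy']*q[1]/q[2]+im['cy']
E
python3 - <<'E'
from h import *
for n in('side','top'):
    im=grab(n); cv2.imwrite(f'pics/{n}0.png',im['pixels'][:,:,::-1]); print(n,im['fx'],im['cx'],im['cy'],np.round(im['T'],3).tolist(),(im['depth']>0).mean())
o=get_obs(); print(o)
E
```

```text
pics
side 469.90829303523117 251.4214345317448 190.8476625892778 [[-0.991, -0.097, 0.09, 430.955], [-0.132, 0.64, -0.757, 936.327], [0.016, -0.762, -0.647, 948.077], [0.0, 0.0, 0.0, 1.0]] 0.9959971110026041
top 463.70360692603913 256.15700438133126 184.83080262765975 [[-0.017, -0.99, 0.138, 370.951], [-1.0, 0.02, 0.021, -92.371], [-0.023, -0.138, -0.99, 1390.83], [0.0, 0.0, 0.0, 1.0]] 0.9960479736328125
{'t': 0.1, 'qpos': array([ 1.27498730e+00,  4.23749582e-01,  1.63058794e+00,  1.62514010e-05,
        1.08862463e+00, -1.90216568e-02]), 'qvel': array([-6.13405556e-04, -2.22391160e-03, -1.24715343e-03, -1.68268759e-03,
       -9.13531118e-04, -5.50180731e-05]), 'joint_torque': array([-6.54602518e-04, -5.45617425e+01, -2.74325842e+01,  6.45496161e-02,
        1.88434089e-02, -2.31149994e-05]), 'ee_pos': array([170.63069656, 600.74021678, 221.99877943]), 'orientation': array([-4.33370115e-01, -3.11132641e+00,  2.12090342e-03]), 'ft_force': array([ 0.08300839, -0.31874731, -0.09912589]), 'moment': array([ 0.00743319, -0.04615705, -0.01069959]), 'grasp_force': 0.0, 'width': 87.9705499085802}
```

View pics/side0.png

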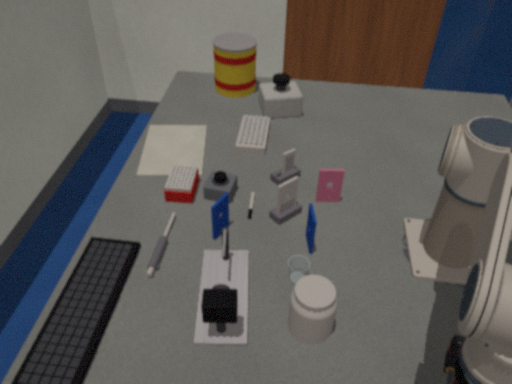

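View pics/top0.png

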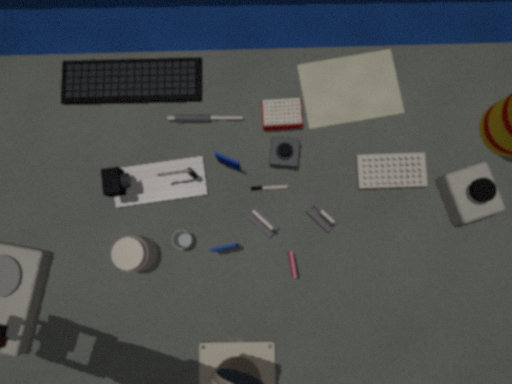

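Side picture: the white plate with an eye is at about (287,195), and the smaller white blank at (290,160). Blue look-alikes are at (220,215) and (311,228), and a pink one at (330,184). The release box is at (220,182), with a bigger look-alike at (282,95). The stand is at (225,290). The top picture shows the carrier at (263,222), blank at (325,217), release box at (285,152) and stand at (160,182), with the post on its right and the camera on its left.

Of these, the white plate at side (287,195) fits the description; I'll check it in a crop.

```bash
python3 - <<'E'
from h import *
S=load('side');T=load('top')
a=S['pixels'][145:235,190:340,::-1]; a=cv2.resize(a,(750,450),interpolation=cv2.INTER_CUBIC)
cv2.imwrite('pics/crop1.png',a)
t=T['pixels'][130:250,95:345,::-1]; cv2.imwrite('pics/crop2.png',cv2.resize(t,(800,384),interpolation=cv2.INTER_CUBIC))
for n,im in(('side',S),('top',T)):
    C=cloud(im); m=((C[...,2]>9)&(im['depth']>0)).astype(np.uint8)
    k,l,st,c=cv2.connectedComponentsWithStats(m)
    for i in range(1,k):
        if 25<st[i,4]<6000:
            P=C[l==i]; r=cv2.minAreaRect(P[:,:2].astype(np.float32)); print(n,np.round(c[i]),st[i,4],'rect',np.round(r[0]),np.round(r[1]),round(r[2]),'z',np.round(np.percentile(P[:,2],[2,50,98])))
E
```

```text
side [28. 23.] 2982 rect [ 1755. -1260.] [911.  25.] 90 z [ 11.  91. 228.]
side [235.  63.] 2517 rect [ 723. -840.] [171. 217.] 12 z [ 14. 141. 208.]
side [269. 112.] 2619 rect [ 551. -556.] [421. 187.] 76 z [ 12.  44. 142.]
side [286. 188.] 1439 rect [ 458. -162.] [ 96. 256.] 5 z [ 11.  41. 127.]
side [182. 183.] 1062 rect [ 774. -142.] [ 85. 124.] 1 z [11. 55. 64.]
side [330. 184.] 746 rect [ 329. -160.] [73. 17.] 7 z [ 11.  70. 122.]
side [251. 204.] 90 rect [ 555. -100.] [ 11. 113.] 2 z [10. 13. 16.]
side [311. 227.] 351 rect [379.  29.] [10. 77.] 11 z [ 13.  79. 123.]
side [159. 248.] 449 rect [775.  90.] [233.  28.] 89 z [11. 20. 27.]
side [310. 302.] 3205 rect [391. 237.] [103. 219.] 25 z [ 14. 101. 134.]
top [499. 126.] 1422 rect [ 707. -773.] [161.  62.] 15 z [ 13.  89. 180.]
top [282. 113.] 1205 rect [ 776. -145.] [ 85. 120.] 2 z [17. 55. 65.]
top [199. 117.] 408 rect [771.  91.] [228.  29.] 86 z [11. 20. 28.]
top [285. 152.] 867 rect [ 659. -150.] [85. 86.] 84 z [20. 51. 77.]
top [228. 161.] 215 rect [627.  15.] [73.  9.] 66 z [ 12.  95. 124.]
top [391. 170.] 2373 rect [ 599. -466.] [101. 203.] 1 z [18. 32. 46.]
top [154. 181.] 3483 rect [582. 229.] [121. 280.] 7 z [  9.  14. 137.]
top [470. 193.] 2958 rect [ 522. -679.] [150. 134.] 17 z [ 20.  90. 143.]
top [269. 187.] 95 rect [ 557. -102.] [ 12. 108.] 3 z [ 9. 12. 17.]
top [322. 216.] 456 rect [ 467. -255.] [89. 45.] 45 z [ 13.  27. 103.]
top [263. 221.] 452 rect [453. -82.] [90. 44.] 47 z [ 19.  27. 129.]
top [180. 239.] 175 rect [405. 153.] [54. 51.] 89 z [11. 47. 63.]
top [134. 253.] 1359 rect [369. 282.] [ 97. 101.] 88 z [ 20. 128. 135.]
top [ 19. 294.] 4243 rect [257. 600.] [328. 160.] 7 z [14. 60. 79.]
top [224. 247.] 107 rect [381.  28.] [ 8. 72.] 11 z [ 21. 119. 125.]
top [292. 264.] 125 rect [ 331. -161.] [71.  8.] 8 z [ 19. 118. 125.]
top [237. 363.] 2911 rect [55.  0.] [218. 117.] 89 z [  9.  15. 360.]
```

View pics/crop1.png

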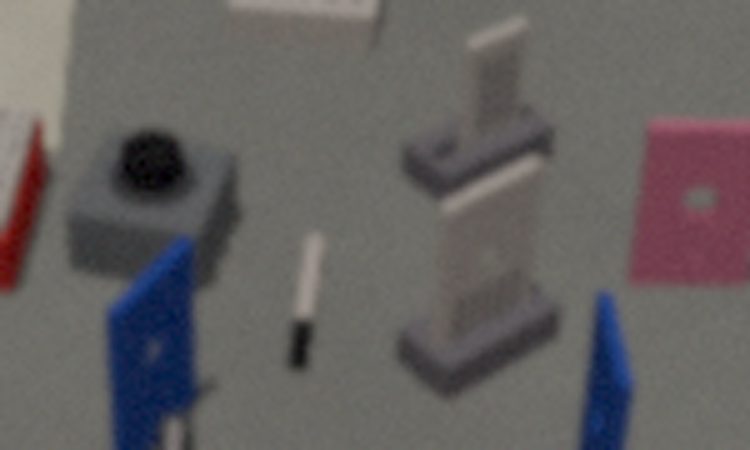

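View pics/crop2.png

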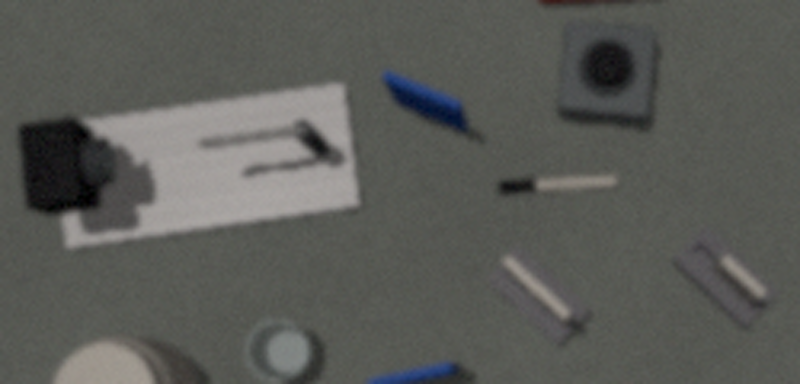

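The crop confirms it: the white plate at side (288,196) has a round eye and is wider than the blank. The top crop shows the peg at about (200..305,140) and the post head at about (310,130).

```bash
python3 - <<'E'
from h import *
S=load('side');T=load('top')
def tri(us,ut):
    A=[];b=[]
    for im,(u,v) in((S,us),(T,ut)):
        d=im['T'][:3,:3]@np.array([(u-im['cx'])/im['fx'],(v-im['cy'])/im['fy'],1.]);d/=np.linalg.norm(d)
        M=np.eye(3)-np.outer(d,d);A.append(M);b.append(M@im['T'][:3,3])
    p=np.linalg.solve(sum(A),sum(b)); return p
# carrier top edge, top view: bright pixels in crop
for n,im,(x0,x1,y0,y1) in(('top',T,(243,283,205,240)),('side',S,(275,305,172,205))):
    C=cloud(im); p=im['pixels'].astype(int).sum(2)
    sub=p[y0:y1,x0:x1]; z=C[y0:y1,x0:x1,2]
    m=z>(112 if n=='top' else 116); 
    v,u=np.nonzero(m); u=u+x0; v=v+y0; P=C[y0:y1,x0:x1][m]
    print(n,'n',len(u),'bright',np.median(sub[m]),'zmed',np.median(P[:,2]),'mean',P.mean(0).round(1))
    if n=='top':
        w=(sub>0.75*np.percentile(sub,98)).astype(np.uint8); k,l,st,c=cv2.connectedComponentsWithStats(w); i=1+np.argmax(st[1:,4])
        vv,uu=np.nonzero(l==i); Q=np.array([ray(im,a+x0,b+y0,126) for a,b in zip(uu,vv)]); r=cv2.minAreaRect(Q[:,:2].astype(np.float32)); print('white rect@126',r, st[i])
    f=cv2.fitLine(P[:,:2].astype(np.float32),cv2.DIST_HUBER,0,.01,.01).ravel(); s=(P[:,:2]-f[2:])@f[:2]
    print(' line',f.round(3),'deg',np.degrees(np.arctan2(f[1],f[0])).round(1),'ends',np.round([f[2:]+f[:2]*s.min(),f[2:]+f[:2]*s.max()],1))
# holder_a rect from top: gray holder top z=26
C=cloud(T)
# stand base
g=T['pixels'].astype(int); sub=np.zeros((384,512),np.uint8); sub[150:212,95:215]=(np.abs(C[150:212,95:215,2]-12)<5)
v,u=np.nonzero(sub); Q=np.array([ray(T,a,b,12) for a,b in zip(u,v)]); r=cv2.minAreaRect(Q[:,:2].astype(np.float32)); print('stand base',r,cv2.boxPoints(r).round(0).tolist())
# peg
for n,im,(x0,x1,y0,y1) in(('top',T,(150,207,155,200)),('side',S,(212,240,215,290))):
    C=cloud(im)[y0:y1,x0:x1]; m=(C[...,2]>100)&(C[...,2]<140)&(C[...,1]>70); P=C[m]; v,u=np.nonzero(m)
    f=cv2.fitLine(P[:,:2].astype(np.float32),cv2.DIST_HUBER,0,.01,.01).ravel(); s=(P[:,:2]-f[2:])@f[:2]
    print('peg',n,len(P),P.mean(0).round(1),f.round(3),'ends',np.round([f[2:]+f[:2]*s.min(),f[2:]+f[:2]*s.max()],1),'uv',u.min()+x0,u.max()+x0,v.min()+y0,v.max()+y0,np.percentile(P[:,2],[5,50,95]).round(1))
cv2.imwrite('pics/sidestand.png',cv2.resize(S['pixels'][185:345,180:260,::-1],(300,600),interpolation=cv2.INTER_CUBIC))
# key
C=cloud(T); m=(C[...,2]>66)&(C[...,2]<85); m[:,:265]=0;m[:,305:]=0;m[:135]=0;m[172:]=0
v,u=np.nonzero(m);print('key top',m.sum(),C[m].mean(0),ray(T,u.mean(),v.mean(),74),cv2.minEnclosingCircle(C[m][:,:2].astype(np.float32)))
dk=(S['pixels'].astype(int).sum(2)<110)&(cloud(S)[...,2]>62); dk[:,:205]=0;dk[:,236:]=0;dk[:165]=0;dk[193:]=0
v,u=np.nonzero(dk);print('key side',dk.sum(),u.mean(),v.mean(),cloud(S)[dk].mean(0))
E
```

```text
top n 90 bright 396.0 zmed 126.41156972928798 mean [446.9 -83.1 210. ]
white rect@126 ((453.6018981933594, -80.12336730957031), (73.22186279296875, 11.565170288085938), 43.99643325805664) [  9   5  21  19 113]
 line [  0.72    0.694 452.095 -81.698] deg 44.0 ends [[ 404.7 -127.4]
 [ 477.4  -57.3]]
side n 114 bright 347.5 zmed 125.64135633128478 mean [449.7 -43.9 153.3]
 line [ 1.80000e-02 -1.00000e+00  4.47254e+02  7.92890e+01] deg -88.9 ends [[ 431.5  936.3]
 [ 450.7 -108.1]]
stand base ((583.5286254882812, 245.7648162841797), (363.1119689941406, 183.28134155273438), 87.07323455810547) [[483.0, 69.0], [666.0, 60.0], [684.0, 422.0], [501.0, 432.0]]
peg top 125 [590.9 153.5 117.3] [ 1.20000e-01 -9.93000e-01  5.90294e+02  1.58516e+02] ends [[584.1 209.8]
 [595.9 111.6]] uv 157 193 167 175 [110.6 117.6 123.1]
peg side 230 [579.1 220.8 122.2] [ 1.28000e-01 -9.92000e-01  5.82827e+02  1.96804e+02] ends [[567.1 318.7]
 [593.7 112.8]] uv 212 236 227 289 [109.5 120.8 135.6]
key top 135 [ 658.36084596 -149.80755513   74.19996282] [ 658.39665953 -149.82087097   74.        ] ((658.8190307617188, -149.58807373046875), 18.985069274902344)
key side 89 219.97752808988764 176.62921348314606 [ 652.18311164 -128.16321756   81.99917288]
```

View pics/sidestand.png

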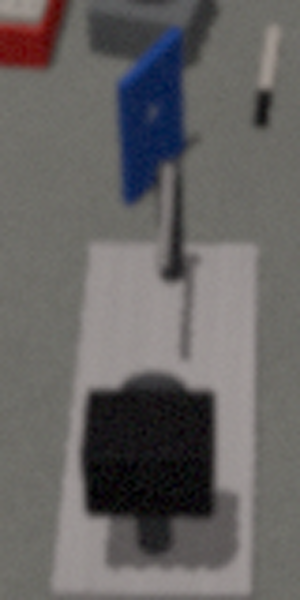

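Emit:
step_arm(plan=[[1, 0, 0, -0.02, 0, 0, 0.97], [1, 0, 0, -0.02, 0, 0, 0.97], [1, 0, 0, -0.02, 0, 0, 0.97], [1, 0, 0, -0.02, 0, 0, 0.97], [1, 0, 0, -0.02, 0, 0, 0.97], [1, 0, 0, -0.02, 0, 0, 0.97], [1, 0, 0, -0.02, 0, 0, 0.97], [1, 0, 0, -0.02, 0, 0, 0.97], [1, 0, 0, -0.02, 0, 0, 0.97], [1, 0, 0, -0.02, 0, 0, 0.97], [1, 0, 0, -0.02, 0, 0, 0.97], [1, 0, 0, -0.02, 0, 0, 0.97], [1, 0, 0, -0.02, 0, 0, 0.97], [1, 0, 0, -0.02, 0, 0, 0.97], [1, 0, 0, -0.02, 0, 0, 0.97], [1, 0, 0, -0.02, 0, 0, 0.97], [1, 0, 0, -0.02, 0, 0, 0.97], [1, 0, 0, -0.02, 0, 0, 0.97]])

```text
t: 2.35
ee_pos: [170.7, 600.9, 240.2]
orientation: [2.913, 1.173, -0.001]
ft_force: [0.3, -0.0, 0.1]
width: 87.8
grasp_force: 0.0
```

```bash
cat >> h.py <<'E'
from scipy.spatial.transform import Rotation as Ro
def go(p,yaw=None,o=None):
    o=o or get_obs(); R=Ro.from_rotvec(o['orientation']).as_matrix()
    d=R.T@(np.asarray(p,float)-o['ee_pos'])/50
    print('t',round(o['t'],2),'pos',o['ee_pos'].round(1),'yaw',np.degrees(np.arctan2(R[1,1],R[0,1])).round(2),'tilt',R[2,:2].round(4),'F',o['ft_force'].round(1),'w',round(o['width'],1),'q',o['qpos'].round(2))
    print('shift rows-units',d.round(3))
    if yaw is not None:
        t=np.radians(yaw); y=np.array([np.cos(t),np.sin(t),0]); z=np.array([0,0,-1.]); G=np.stack([np.cross(y,z),y,z],1)
        print('turn units',(Ro.from_matrix(R.T@G).as_rotvec()/.12).round(3))
E
python3 - <<'E'
from h import *
S=load('side');T=load('top')
go([453,-81,200],-46)
def tri(us,ut):
    A=[];b=[]
    for im,(u,v) in((S,us),(T,ut)):
        d=im['T'][:3,:3]@np.array([(u-im['cx'])/im['fx'],(v-im['cy'])/im['fy'],1.]);d/=np.linalg.norm(d)
        M=np.eye(3)-np.outer(d,d);A.append(M);b.append(M@im['T'][:3,3])
    return np.linalg.solve(sum(A),sum(b)).round(1)
# carrier masks by depth, valid only
for n,im in(('top',T),('side',S)):
    C=cloud(im); m=(im['depth']>0)&(abs(C[...,2]-122)<9)&(abs(C[...,0]-453)<45)&(abs(C[...,1]+81)<45)
    P=C[m]; f=cv2.fitLine(P[:,:2].astype(np.float32),cv2.DIST_HUBER,0,.01,.01).ravel(); s=(P[:,:2]-f[2:])@f[:2]; c=f[2:]+f[:2]*(s.min()+s.max())/2
    print(n,m.sum(),'line',f.round(3),'mid',c.round(1),'len',np.ptp(s).round(1),'z',np.percentile(P[:,2],[50,95]).round(1))
print('edge px side: crop1 (440,210)->',tri((190+440/5,145+208/5),(95+508/3.2,130+260/3.2)), tri((190+541/5,145+157/5),(95+572/3.2,130+316/3.2)))
print('peg tip',tri((180+172/3.75,185+270/3.75),(95+202/3.2,130+143/3.2)))
print('post top',tri((180+167/3.75,185+163/3.75),(95+302/3.2,130+126/3.2)))
C=cloud(T);m=(T['depth']>0)&(C[...,2]>104)&(C[...,2]<130)&(abs(C[...,0]-590)<15)&(C[...,1]>100)&(C[...,1]<216)
P=C[m];f=cv2.fitLine(P[:,:2].astype(np.float32),cv2.DIST_HUBER,0,.01,.01).ravel();s=(P[:,:2]-f[2:])@f[:2];print('peg top',m.sum(),f.round(3),np.round([f[2:]+f[:2]*s.min(),f[2:]+f[:2]*s.max()],1))
C=cloud(S);m=(S['depth']>0)&(C[...,2]>106)&(C[...,2]<130)&(abs(C[...,0]-590)<15)&(C[...,1]>100)&(C[...,1]<216)
P=C[m];f=cv2.fitLine(P[:,:2].astype(np.float32),cv2.DIST_HUBER,0,.01,.01).ravel();s=(P[:,:2]-f[2:])@f[:2];print('peg side',m.sum(),f.round(3),np.round([f[2:]+f[:2]*s.min(),f[2:]+f[:2]*s.max()],1))
for b in range(110,215,12):
    q=P[(P[:,1]>=b)&(P[:,1]<b+12)]; print(b,len(q),q.mean(0).round(1) if len(q) else '',q[:,2].max().round(1) if len(q) else '')
E
```

```text
t 2.35 pos [170.7 600.9 240.2] yaw -46.12 tilt [-0.0009  0.0005] F [ 0.3 -0.   0.1] w 87.8 q [ 1.28  0.4   1.62 -0.    1.12  2.08]
shift rows-units [-5.381 13.744  0.816]
turn units [ 0.004  0.007 -0.018]
top 81 line [  0.69    0.724 452.652 -82.32 ] mid [452.9 -82.1] len 69.8 z [125.9 129.9]
side 123 line [  0.679   0.734 450.835 -77.942] mid [449.2 -79.7] len 75.6 z [124.1 129.1]
edge px side: crop1 (440,210)-> [475.8 -58.  123.4] [ 425.2 -111.6  123.5]
peg tip [579.1 208.1 115.9]
post top [594.8 119.9 119.9]
peg top 122 [ 1.19000e-01 -9.93000e-01  5.90234e+02  1.58963e+02] [[584.1 209.8]
 [595.9 111.6]]
peg side 120 [ 1.17000e-01 -9.93000e-01  5.87856e+02  1.60148e+02] [[581.9 211. ]
 [593.4 112.8]]
110 18 [592.4 117.4 116.6] 121.9
122 25 [591.6 126.8 116.1] 122.1
134 11 [591.3 139.2 119.7] 123.3
146 13 [589.5 151.9 119.5] 124.5
158 13 [586.9 165.3 118.2] 120.5
170 13 [586.  177.1 118.7] 122.8
182 10 [585.8 187.6 119.3] 121.8
194 9 [582.7 199.1 121.8] 123.0
206 8 [581.8 208.9 122.3] 126.1
```

Emit:
step_arm(plan=[[1, -0.36, 0.916, 0.05, 0, 0, 0], [1, -0.36, 0.916, 0.05, 0, 0, 0], [1, -0.36, 0.916, 0.05, 0, 0, 0], [1, -0.36, 0.916, 0.05, 0, 0, 0], [1, -0.36, 0.916, 0.05, 0, 0, 0], [1, -0.36, 0.916, 0.05, 0, 0, 0], [1, -0.36, 0.916, 0.05, 0, 0, 0], [1, -0.36, 0.916, 0.05, 0, 0, 0], [1, -0.36, 0.916, 0.05, 0, 0, 0], [1, -0.36, 0.916, 0.05, 0, 0, 0], [1, -0.36, 0.916, 0.05, 0, 0, 0], [1, -0.36, 0.916, 0.05, 0, 0, 0], [1, -0.36, 0.916, 0.05, 0, 0, 0], [1, -0.36, 0.916, 0.05, 0, 0, 0], [1, -0.36, 0.916, 0.05, 0, 0, -0.31], [1, 0, 0, 0, 0, 0, 0]])

```text
t: 4.35
ee_pos: [455.8, -82.6, 202.9]
orientation: [2.891, 1.228, 0.0]
ft_force: [0.3, 0.3, 0.4]
width: 87.7
grasp_force: 0.0
```

```bash
python3 - <<'E'
from h import *
go([452,-81,95],-44)
im=grab('side'); cv2.imwrite('pics/s2.png',cv2.resize(im['pixels'][90:250,190:390,::-1],(750,600),interpolation=cv2.INTER_CUBIC))
E
```

```text
t 4.35 pos [455.8 -82.6 202.9] yaw -43.98 tilt [-0.0001  0.0003] F [0.3 0.3 0.4] w 87.7 q [-0.2   0.21  1.99 -0.    0.93  0.56]
shift rows-units [-0.03  -0.077  2.157]
turn units [0.003 0.001 0.003]
```

View pics/s2.png

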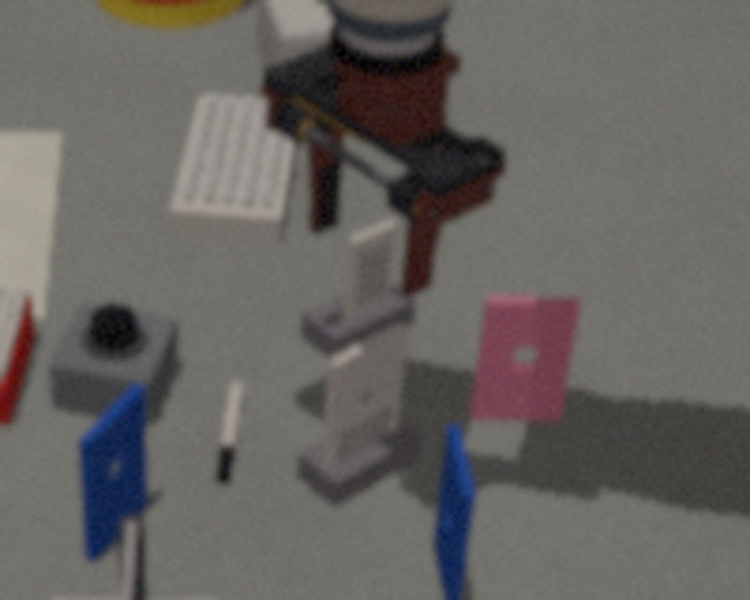

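The open fingers, with tips at crop (322,228) and (415,290), straddle the carrier (365,390) and line up with it. Now I descend and grip.

Emit:
step_arm(plan=[[1, -0.03, -0.077, 0.4, 0, 0, 0], [1, 0, 0, 0.5, 0, 0, 0], [1, 0, 0, 0.5, 0, 0, 0], [1, 0, 0, 0.4, 0, 0, 0], [1, 0, 0, 0.25, 0, 0, 0], [1, 0, 0, 0.1, 0, 0, 0], [-1, 0, 0, 0, 0, 0, 0], [-1, 0, 0, 0, 0, 0, 0], [-1, 0, 0, 0, 0, 0, 0], [-1, 0, 0, 0, 0, 0, 0], [-1, 0, 0, 0, 0, 0, 0], [-1, 0, 0, 0, 0, 0, 0]])

```text
t: 5.9
ee_pos: [451.1, -78.5, 95.7]
orientation: [2.889, 1.233, 0.0]
ft_force: [-0.3, -0.2, -0.2]
width: 31.1
grasp_force: 0.0
```

Emit:
step_arm(plan=[[-1, 0, 0, 0, 0, 0, 0], [-1, 0, 0, 0, 0, 0, 0], [-1, 0, 0, 0, 0, 0, 0], [-1, 0, 0, 0, 0, 0, 0]])

```text
t: 6.4
ee_pos: [451.6, -78.7, 95.8]
orientation: [2.889, 1.233, 0.001]
ft_force: [1.0, -2.9, -1.6]
width: 8.1
grasp_force: 30.0
```

Emit:
step_arm(plan=[[-1, 0, 0, -0.3, 0, 0, 0], [-1, 0, 0, -0.7, 0, 0, 0], [-1, 0, 0, -0.9, 0, 0, 0], [-1, 0, 0, -0.9, 0, 0, 0], [-1, 0, 0, 0, 0, 0, 0.95], [-1, 0, 0, 0, 0, 0, 0.95], [-1, 0, 0, 0, 0, 0, 0.95], [-1, 0, 0, 0, 0, 0, 0.95], [-1, 0, 0, 0, 0, 0, 0.95], [-1, 0, 0, 0, 0, 0, 0.95], [-1, 0, 0, 0, 0, 0, 0]])

```text
t: 7.78
ee_pos: [450.4, -78.1, 236.2]
orientation: [-3.135, -0.194, 0.001]
ft_force: [0.0, 0.0, -0.5]
width: 7.8
grasp_force: 30.0
```

```bash
python3 - <<'E'
from h import *
im=grab('side'); o=get_obs()
R=Ro.from_rotvec(o['orientation']).as_matrix(); p=o['ee_pos']
n=R[:,1]  # plate normal
go([570.5,243,210],-83.1)
# expected eye
e=p+R[:,2]*24.7; uv=proj(im,e); print('eye exp',e.round(1),uv)
C=cloud(im); L=(C-p)@R   # tool coords
m=(im['depth']>0)&(abs(L[...,1])<14)&(L[...,2]>-20)&(L[...,2]<100)&(abs(L[...,0])<50)
print(m.sum(),'x range',np.percentile(L[m][:,0],[1,3,97,99]).round(1),'z',np.percentile(L[m][:,2],[1,50,99]).round(1),'y by depth',np.median(L[m][:,1]).round(1))
# ray onto the near face plane for silhouettes
o0=im['T'][:3,3]; s=4 if n@(o0-p)>0 else -4
def onp(u,v):
    d=im['T'][:3,:3]@np.array([(u-im['cx'])/im['fx'],(v-im['cy'])/im['fy'],1.]); return (o0+d*((n@(p+n*s-o0))/(n@d))-p)@R
px=im['pixels'].astype(int); hsv=cv2.cvtColor(im['pixels'],cv2.COLOR_RGB2HSV)
u0,v0=map(int,uv)
for v in range(v0-14,v0+36,6):
    row=px[v,u0-30:u0+30].sum(1); print(v,row.tolist())
cv2.imwrite('pics/s3.png',cv2.resize(im['pixels'][v0-60:v0+60,u0-75:u0+75,::-1],(750,600),interpolation=cv2.INTER_CUBIC)); print(u0,v0)
for du,dv in((-20,0),(20,0),(0,0)): print(onp(u0+du,v0+dv).round(1))
E
```

```text
t 7.83 pos [450.5 -78.2 236.1] yaw -82.84 tilt [-0.0004 -0.0005] F [ 0.2 -0.2 -1. ] w 7.7 q [-0.2   0.16  1.97  0.    1.01  1.25]
shift rows-units [ 3.181 -6.075  0.524]
turn units [-0.004  0.004  0.038]
eye exp [450.5 -78.2 211.4] (np.float64(290.06270561445643), np.float64(157.22613791502602))
829 x range [-38.2 -36.7  31.9  33.1] z [-19.3  35.   86.1] y by depth -3.9
143 [420, 419, 424, 454, 456, 402, 323, 303, 326, 324, 333, 324, 323, 323, 321, 319, 318, 323, 315, 312, 311, 298, 297, 294, 294, 287, 258, 205, 147, 112, 115, 97, 94, 100, 123, 150, 224, 261, 281, 289, 297, 293, 289, 289, 293, 281, 303, 316, 314, 324, 335, 338, 346, 337, 338, 330, 341, 333, 337, 336]
149 [340, 344, 352, 340, 311, 274, 272, 311, 325, 324, 326, 333, 333, 325, 319, 313, 314, 323, 315, 320, 321, 305, 300, 305, 297, 294, 260, 180, 126, 91, 106, 103, 117, 111, 109, 188, 260, 296, 298, 304, 297, 300, 295, 306, 297, 307, 322, 326, 321, 327, 336, 335, 338, 333, 329, 331, 341, 331, 332, 340]
155 [326, 333, 325, 323, 314, 325, 327, 328, 330, 330, 330, 336, 327, 331, 327, 323, 334, 318, 320, 329, 316, 304, 302, 
[... 1376 characters left out ...]
28, 334, 328, 311, 293, 260]
185 [327, 328, 336, 337, 338, 332, 338, 341, 334, 339, 332, 328, 332, 337, 334, 326, 299, 263, 233, 213, 226, 244, 272, 290, 315, 329, 326, 318, 316, 310, 319, 325, 323, 314, 308, 290, 278, 279, 275, 275, 292, 300, 304, 314, 301, 318, 327, 326, 326, 328, 325, 319, 314, 328, 327, 319, 319, 287, 258, 260]
191 [325, 331, 331, 336, 335, 327, 333, 338, 331, 332, 338, 335, 335, 339, 333, 332, 333, 337, 327, 333, 332, 337, 335, 332, 317, 281, 238, 210, 199, 192, 195, 189, 199, 196, 201, 191, 195, 190, 197, 187, 196, 187, 204, 198, 197, 199, 192, 190, 197, 184, 197, 193, 188, 201, 196, 203, 222, 238, 254, 264]
290 157
[53.4 -4.  22.1]
[-52.1  -4.   20. ]
[ 0.6 -4.  21. ]
```

View pics/s3.png

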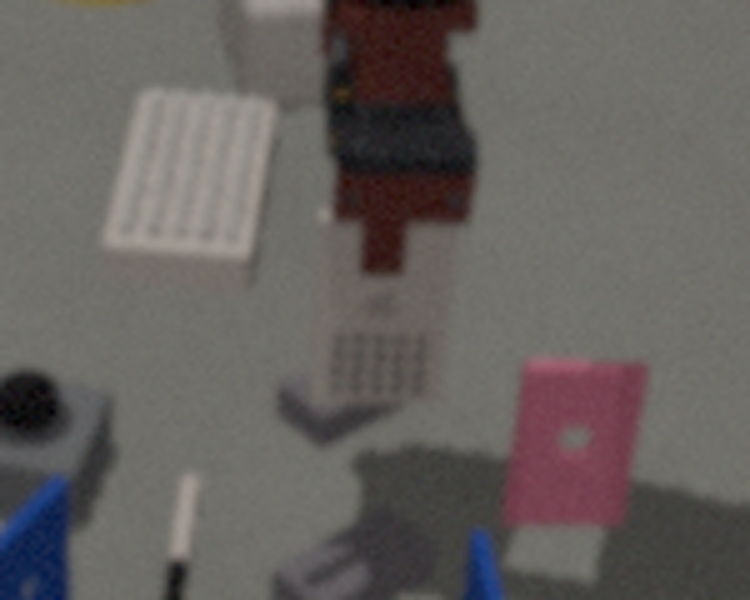

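The carrier is held level. Its eye at crop (381,303) is centred under the finger (383), and the wells are below. Next I move to just in front of the peg's free end, still high.

Emit:
step_arm(plan=[[-1, 0.2, -0.36, 0, 0, 0, 0.04], [-1, 0.4, -0.73, 0, 0, 0, 0], [-1, 0.42, -0.766, 0, 0, 0, 0], [-1, 0.42, -0.766, 0, 0, 0, 0], [-1, 0.42, -0.766, 0, 0, 0, 0], [-1, 0.42, -0.766, 0, 0, 0, 0], [-1, 0.42, -0.766, 0, 0, 0, 0], [-1, 0.42, -0.766, 0, 0, 0, 0], [-1, 0.24, -0.44, 0, 0, 0, 0], [-1, 0, 0, 0, 0, 0, 0], [-1, 0, 0, 0, 0, 0, 0]])

```text
t: 9.2
ee_pos: [581.1, 244.8, 235.5]
orientation: [3.135, 0.187, -0.002]
ft_force: [-0.5, -0.9, -0.2]
width: 7.7
grasp_force: 30.0
```

```bash
python3 -c "
from h import *
go([579.2,246.7,142.3],-83.15)"
```

```text
t 9.2 pos [581.1 244.8 235.5] yaw -83.18 tilt [-0.0012  0.0005] F [-0.5 -0.9 -0.2] w 7.7 q [ 0.38  0.42  1.61 -0.    1.12  1.83]
shift rows-units [-0.031 -0.043  1.864]
turn units [ 0.004  0.01  -0.005]
```

Emit:
step_arm(plan=[[-1, -0.031, -0.043, 0.3, 0, 0, 0], [-1, 0, 0, 0.5, 0, 0, 0], [-1, 0, 0, 0.5, 0, 0, 0], [-1, 0, 0, 0.4, 0, 0, 0], [-1, 0, 0, 0.164, 0, 0, 0], [-1, 0, 0, 0, 0, 0, 0], [-1, 0, 0, 0, 0, 0, 0]])

```text
t: 10.07
ee_pos: [580.6, 247.7, 143.3]
orientation: [-3.136, -0.185, -0.002]
ft_force: [-0.6, -0.3, 0.5]
width: 8.2
grasp_force: 30.0
```

```bash
python3 - <<'E'
from h import *
go([579.2,246.7,142.3],-83.15)
o=get_obs(); R=Ro.from_rotvec(o['orientation']).as_matrix(); p=o['ee_pos']
S=grab('side');T=grab('top')
u,v=proj(S,p+R[:,2]*24.7); u,v=int(u),int(v); print('eye exp side',proj(S,p+R[:,2]*24.7),'peg tip exp',proj(S,[584.3,210,120]))
a=cv2.resize(S['pixels'][v-40:v+40,u-30:u+30,::-1],(450,600),interpolation=cv2.INTER_CUBIC)
ut,vt=map(int,proj(T,[584,180,125])); b=cv2.resize(T['pixels'][vt-30:vt+30,ut-35:ut+0,::-1],(350,600),interpolation=cv2.INTER_CUBIC)
print(u-30,v-40,ut-35,vt-30); cv2.imwrite('pics/c4.png',np.hstack([a,b]))
C=cloud(T); L=(C-p)@R
m=(T['depth']>0)&(abs(L[...,1])<14)&(L[...,2]>-45)&(L[...,2]<-5)&(abs(L[...,0])<50)
C=cloud(S); L=(C-p)@R
m=(S['depth']>0)&(abs(L[...,1])<14)&(L[...,2]>-20)&(L[...,2]<80)&(abs(L[...,0])<50);print('side carrier',m.sum(),np.percentile(L[m],[1,3,50,97,99],axis=0).round(1).tolist())
E
```

```text
t 10.07 pos [580.6 247.7 143.3] yaw -83.24 tilt [ 0.0014 -0.0004] F [-0.6 -0.3  0.5] w 8.2 q [ 0.38  0.53  1.67 -0.    0.94  1.84]
shift rows-units [-0.03   0.016  0.02 ]
turn units [-0.003 -0.012 -0.013]
eye exp side (np.float64(220.3863175076473), np.float64(268.66279917101355)) peg tip exp (np.float64(221.73951252350292), np.float64(255.7758427615695))
190 228 132 143
side carrier 632 [[-38.1, -7.4, -14.2], [-38.0, -6.6, -5.2], [-5.7, -4.0, 40.8], [31.0, -1.0, 75.4], [32.3, 0.2, 78.6]]
```

View pics/c4.png

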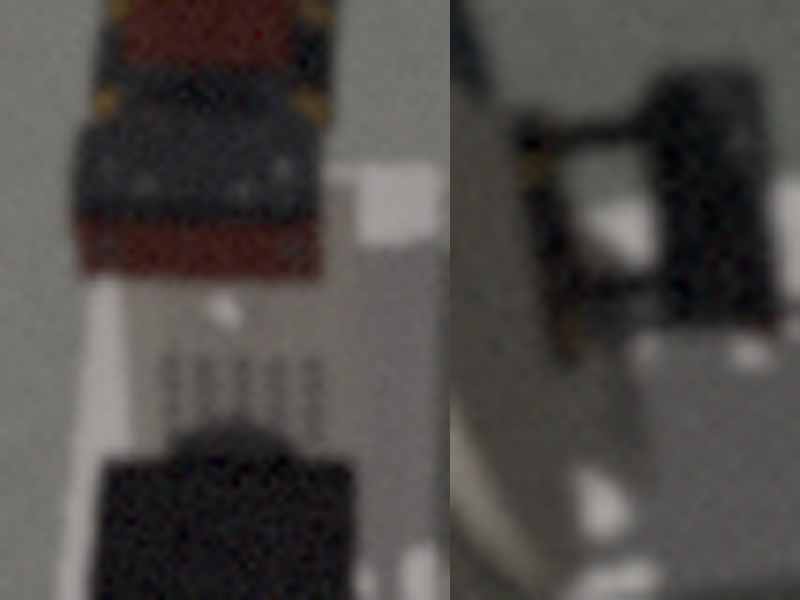

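Left half: the eye is at crop (226,310) and the carrier spans about 128 to 358. Right half: the gripper hides the plate from above. To remove each camera's bias, I'll measure the gripper itself in both views.

```bash
python3 - <<'E'
from h import *
o=get_obs(); R=Ro.from_rotvec(o['orientation']).as_matrix(); p=o['ee_pos']
for n in('side','top'):
    im=load(n); C=cloud(im); L=(C-p)@R; ok=im['depth']>0
    for a,b in((-135,-115),(-115,-100),(-100,-85),(-62,-50),(-50,-35),(-35,-22),(-22,-12),(5,18),(18,32),(32,45),(45,58)):
        m=ok&(L[...,2]>a)&(L[...,2]<b)&(abs(L[...,0])<60)&(abs(L[...,1])<110)
        if m.sum()>15: 
            q=L[m]; print(n,a,b,m.sum(),'x',np.percentile(q[:,0],[1.5,98.5]).round(1),'mid',np.percentile(q[:,0],[1.5,98.5]).mean().round(1),'y',np.percentile(q[:,1],[2,98]).round(1))
S=load('side')
# sub-pixel carrier edges along rows, on near-face plane (normal tool y, offset -4)
n=R[:,1]; c=S['T'][:3,3]; off=-4 if (c-p)@n<0 else 4
def onp(u,v,off=off):
    d=S['T'][:3,:3]@np.array([(u-S['cx'])/S['fx'],(v-S['cy'])/S['fy'],1.]); return (c+d*((n@(p+n*off-c))/(n@d))-p)@R
g=cv2.GaussianBlur(S['pixels'],(3,3),0).astype(float)
for v in range(266,287,4):
    r=g[v].sum(1); print(v,'x',{u:int(r[u]) for u in range(200,244)} if v in(270,) else '', )
print([onp(190+x/7.5,228+y/7.5).round(1).tolist() for x,y in((128,320),(358,320),(226,310),(172,370),(312,370),(241,370))])
# blank on-grip check: eye visible-centre = mean of near & far hole
m=np.zeros((384,512),bool); m[262:276,213:228]=1; gg=g.sum(2); th=gg[262:276,213:228]; w=np.clip(th-th.mean()-.6*th.std(),0,None); vv,uu=np.mgrid[262:276,213:228]; U,V=(w*uu).sum()/w.sum(),(w*vv).sum()/w.sum(); print('eye blob',U,V,'near',onp(U,V).round(1),'mid',onp(U,V,0).round(1),'far',onp(U,V,-off).round(1))
E
```

```text
side -135 -115 705 x [-30.4  30.5] mid 0.1 y [-89.8 -27.8]
side -115 -100 258 x [-32.7  32.8] mid 0.0 y [-88.8  21.5]
side -100 -85 205 x [-33.   32.8] mid -0.1 y [-82.8  25.6]
side -35 -22 31 x [-38.2 -29.1] mid -33.7 y [-6.8  4.9]
side 5 18 686 x [-40.6  32. ] mid -4.3 y [-108.8   -2.9]
side 18 32 155 x [-41.4  32.4] mid -4.5 y [-90.1  -0. ]
side 32 45 127 x [-41.5  31.2] mid -5.1 y [-95.   1.]
side 45 58 119 x [-41.5  31.3] mid -5.1 y [-97.6  -1. ]
top -135 -115 426 x [-29.5  33.1] mid 1.8 y [-72.6  88.6]
top -115 -100 75 x [-30.4  34.4] mid 2.0 y [23.2 88.3]
top -100 -85 58 x [-30.7  24.6] mid -3.0 y [28.4 77.1]
top 18 32 62 x [-33.3   6.1] mid -13.6 y [  3.5 107.4]
top 32 45 22 x [-36.2  34.3] mid -1.0 y [-2.2  5.4]
top 45 58 22 x [-36.6  33.6] mid -1.5 y [-1.1  4.8]
266 x 
270 x {200: 358, 201: 392, 202: 434, 203: 458, 204: 458, 205: 433, 206: 391, 207: 352, 208: 334, 209: 330, 210: 328, 211: 319, 212: 312, 213: 310, 214: 306, 215: 303, 216: 308, 217: 324, 218: 354, 219: 385, 220: 397, 221: 375, 222: 333, 223: 303, 224: 293, 225: 295, 226: 299, 227: 303, 228: 305, 229: 303, 230: 303, 231: 304, 232: 305, 233: 308, 234: 307, 235: 304, 236: 302, 237: 299, 238: 296, 239: 295, 240: 294, 241: 293, 242: 294, 243: 292}
274 x 
278 x 
282 x 
286 x 
[[30.2, -4.0, 28.1], [-39.7, -4.0, 25.7], [0.2, -4.0, 22.4], [17.6, -4.0, 51.2], [-25.5, -4.0, 49.7], [-3.7, -4.0, 50.5]]
eye blob 219.44396587931826 269.0710496654012 near [ 1.8 -4.  21.6] mid [ 2.2 -0.  26.3] far [ 2.6  4.  31. ]
```

Emit:
step_arm(plan=[[-1, 0.02, 0.1, 0.02, 0, 0, 0], [-1, 0, 0.15, 0, 0, 0, 0], [-1, 0, 0.15, 0, 0, 0, 0], [-1, 0, 0.15, 0, 0, 0, 0], [-1, 0, 0.1, 0, 0, 0, 0], [-1, 0, 0.1, 0, 0, 0, 0], [-1, 0, 0.1, 0, 0, 0, 0], [-1, 0, 0.1, 0, 0, 0, 0], [-1, 0, 0, 0, 0, 0, 0]])

```text
t: 11.3
ee_pos: [586.6, 200.1, 141.5]
orientation: [3.136, 0.185, -0.0]
ft_force: [-0.1, -0.0, -1.1]
width: 7.9
grasp_force: 30.0
```

```bash
python3 - <<'E'
from h import *
# target s=-45 on peg axis, eye offset -3.5 in tool x
go(np.array([581.5,219,142.3])+-45*np.array([-.118,.993,0])+3.5*np.array([.993,.118,0]),-83.2)
S=grab('side'); cv2.imwrite('pics/c5.png',cv2.resize(S['pixels'][220:320,180:270,::-1],(540,600),interpolation=cv2.INTER_CUBIC))
E
```

```text
t 11.3 pos [586.6 200.1 141.5] yaw -83.26 tilt [-0.0001  0.    ] F [-0.1 -0.  -1.1] w 7.9 q [ 0.31  0.51  1.7  -0.    0.93  1.76]
shift rows-units [ 0.014  0.512 -0.017]
turn units [ 0.     0.001 -0.009]
```

View pics/c5.png

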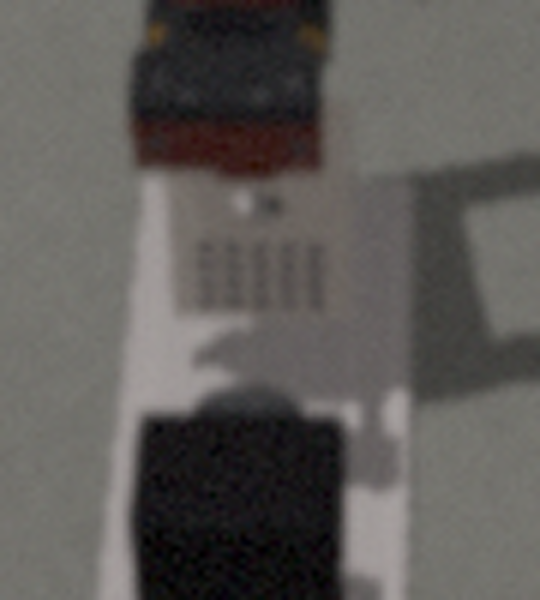

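The peg end shows as a dark spot inside the eye at crop (268,205), slightly right of centre (about 261). There is no contact force, so I shift 2 mm and continue on.

Emit:
step_arm(plan=[[-1, -0.04, 0, 0, 0, 0, 0], [-1, 0, 0.1, 0, 0, 0, 0], [-1, 0, 0.12, 0, 0, 0, 0], [-1, 0, 0.12, 0, 0, 0, 0], [-1, 0, 0.12, 0, 0, 0, 0], [-1, 0, 0.05, 0, 0, 0, 0], [-1, 0, 0, 0, 0, 0, 0]])

```text
t: 12.22
ee_pos: [587.7, 174.6, 141.5]
orientation: [-3.136, -0.185, -0.0]
ft_force: [0.5, -0.7, -0.4]
width: 7.8
grasp_force: 30.0
```

Emit:
step_arm(plan=[[-1, 0, 0, 0.06, 0, 0, 0], [-1, 0, 0, 0.05, 0, 0, 0], [-1, 0, 0, 0.03, 0, 0, 0], [-1, 0, 0, 0, 0, 0, 0], [-1, 0, 0, 0, 0, 0, 0]])

```text
t: 12.85
ee_pos: [587.6, 174.9, 134.5]
orientation: [-3.136, -0.185, -0.0]
ft_force: [0.3, -0.7, -1.2]
width: 8.1
grasp_force: 30.0
```

Emit:
step_arm(plan=[[-1, 0, 0, 0.03, 0, 0, 0], [-1, 0, 0, 0, 0, 0, 0], [-1, 0, 0, 0, 0, 0, 0]])

```text
t: 13.22
ee_pos: [587.6, 174.8, 133.0]
orientation: [-3.136, -0.185, 0.0]
ft_force: [-0.2, -0.1, -1.2]
width: 7.6
grasp_force: 30.0
```

Emit:
step_arm(plan=[[-1, 0, 0, 0.02, 0, 0, 0], [-1, 0, 0, 0, 0, 0, 0], [-1, 0, 0, 0, 0, 0, 0]])

```text
t: 13.6
ee_pos: [587.7, 174.8, 132.4]
orientation: [-3.136, -0.185, -0.001]
ft_force: [-1.4, 0.2, 4.2]
width: 7.6
grasp_force: 30.0
```

Emit:
step_arm(plan=[[-0.6, 0, 0, 0, 0, 0, 0], [-0.3, 0, 0, 0, 0, 0, 0], [0.2, 0, 0, 0, 0, 0, 0], [0.2, 0, 0, 0, 0, 0, 0], [0.2, 0, 0, 0, 0, 0, 0], [0.2, 0, 0, 0, 0, 0, 0]])

```text
t: 14.35
ee_pos: [587.6, 174.8, 131.9]
orientation: [3.136, 0.185, -0.0]
ft_force: [-0.5, -0.0, 0.6]
width: 52.5
grasp_force: 0.0
```

Emit:
step_arm(plan=[[0.2, 0, 0, -0.3, 0, 0, 0], [0.2, 0, 0, -0.8, 0, 0, 0], [0.2, 0, 0, -1, 0, 0, 0], [0.2, 0, 0, -0.4, 0, 0, 0], [0.2, 0, 0, 0, 0, 0, 0]])

```text
t: 14.98
ee_pos: [588.7, 175.2, 259.9]
orientation: [-3.135, -0.185, -0.008]
ft_force: [-0.1, 0.8, -1.4]
width: 52.7
grasp_force: 0.0
```

```bash
python3 - <<'E'
from h import *
S=grab('side')
go([657,-150,200],-83.2)
C=cloud(S); e=np.array([581.5,219,0])+-45*np.array([-.118,.993,0]); X=np.array([.993,.118,0]);Y=np.array([-.118,.993,0])
L=C-e; x=L@X; y=L@Y; m=(S['depth']>0)&(abs(y)<16)&(abs(x)<60)&(L[...,2]>20)&(L[...,2]<175)
for a in range(40,175,20):
    q=m&(L[...,2]>a)&(L[...,2]<a+20)
    if q.sum(): print(a,q.sum(),np.percentile(x[q],[2,98]).round(1),np.median(y[q]).round(1))
print(np.percentile(L[m][:,2],[1,99]))
print(repr(proj(S,[659,-150,74])))
cv2.imwrite('pics/c6.png',cv2.resize(S['pixels'][130:330,150:350,::-1],(600,600),interpolation=cv2.INTER_CUBIC))
E
```

```text
t 15.03 pos [587.8 174.9 258. ] yaw -83.24 tilt [ 0.0019 -0.0003] F [-0.8  0.4 -0.3] w 52.7 q [ 0.27  0.37  1.63 -0.    1.14  1.72]
shift rows-units [0.607 6.616 1.16 ]
turn units [-0.002 -0.016 -0.006]
40 118 [-30.   38.4] 4.2
60 158 [-32.6  36.4] 4.4
80 155 [-32.8  35.2] 4.3
100 151 [-35.2  34.5] 4.4
120 179 [-37.6  31.2] 4.6
140 188 [-40.   30.1] 4.4
160 108 [-39.5  29.9] 1.9
[ 45.9036381  166.41965042]
(np.float64(219.11509003682474), np.float64(173.9888365484535))
```

View pics/c6.png

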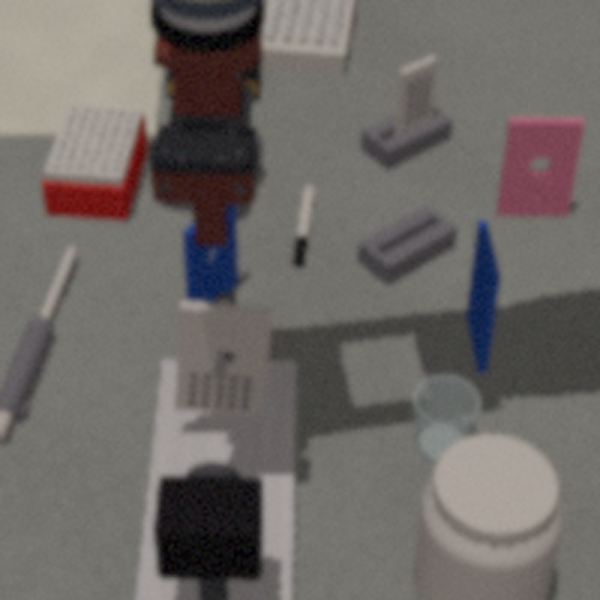

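The carrier hangs on the peg, which passes through its eye at crop (225,355), and the gripper is clear. The other objects are unmoved. I go to the key with the fingers shut.

Emit:
step_arm(plan=[[0.2, 0, 0.4, 0, 0, 0, 0], [-1, 0.08, 0.8, 0, 0, 0, 0], [-1, 0.1, 0.9, 0, 0, 0, 0], [-1, 0.1, 0.9, 0, 0, 0, 0], [-1, 0.1, 0.9, 0, 0, 0, 0], [-1, 0.1, 0.9, 0.3, 0, 0, 0], [-1, 0.1, 0.9, 0.4, 0, 0, 0], [-1, 0.03, 0.9, 0.4, 0, 0, 0], [-1, 0, 0, 0.4, 0, 0, 0], [-1, 0, 0, 0.4, 0, 0, 0], [-1, 0, 0, 0.4, 0, 0, 0], [-1, 0, 0, 0, 0, 0, 0], [-1, 0, 0, 0, 0, 0, 0]])

```text
t: 16.65
ee_pos: [657.2, -148.6, 142.5]
orientation: [3.136, 0.187, 0.001]
ft_force: [0.3, 1.1, 0.4]
width: 0.7
grasp_force: 0.0
```

```bash
python3 - <<'E'
from h import *
go([657,-150,90],-83.2)
o=get_obs();R=Ro.from_rotvec(o['orientation']).as_matrix(); p=o['ee_pos']
S=grab('side');T=grab('top')
for n,im in(('side',S),('top',T)):
    C=cloud(im);ok=im['depth']>0; dk=im['pixels'].astype(int).sum(2)<130
    m=ok&(C[...,2]>65)&(C[...,2]<82)&(np.hypot(C[...,0]-657,C[...,1]+150)<30); 
    if m.sum()>5: print(n,'key',m.sum(),np.percentile(C[m],[2,50,98],axis=0).round(1).tolist(),cv2.minEnclosingCircle(C[m][:,:2].astype(np.float32)))
    m=ok&(np.abs(C[...,2]-50)<5)&(np.hypot(C[...,0]-657,C[...,1]+150)<75)
    if m.sum()>20: print(n,'box',m.sum(),cv2.minAreaRect(C[m][:,:2].astype(np.float32)))
    L=(C-p)@R
    m=ok&(L[...,2]>-135)&(L[...,2]<-85)&(abs(L[...,0])<60)&(abs(L[...,1])<110); print(n,'gripper x',np.percentile(L[m][:,0],[1.5,98.5]).round(1),'y',np.percentile(L[m][:,1],[1.5,98.5]).round(1))
S0=S
cv2.imwrite('pics/c7.png',cv2.resize(S['pixels'][120:220,170:270,::-1],(600,600),interpolation=cv2.INTER_CUBIC))
E
```

```text
t 16.65 pos [ 657.2 -148.6  142.5] yaw -83.18 tilt [0.0007 0.0002] F [0.3 1.1 0.4] w 0.7 q [-0.24  0.58  1.57  0.    0.99  1.21]
shift rows-units [-0.007  0.026  1.05 ]
turn units [ 0.002 -0.006  0.003]
side key 105 [[638.6, -166.3, 66.0], [656.0, -145.3, 74.1], [672.9, -130.7, 79.2]] ((657.7220458984375, -148.5028076171875), 21.708988189697266)
side box 368 ((656.7582397460938, -147.60317993164062), (91.11531829833984, 86.31146240234375), 83.03516387939453)
side gripper x [-32.3  32.4] y [-90.9  72.3]
top gripper x [-30.4  32.4] y [-87.7  88.2]
```

View pics/c7.png

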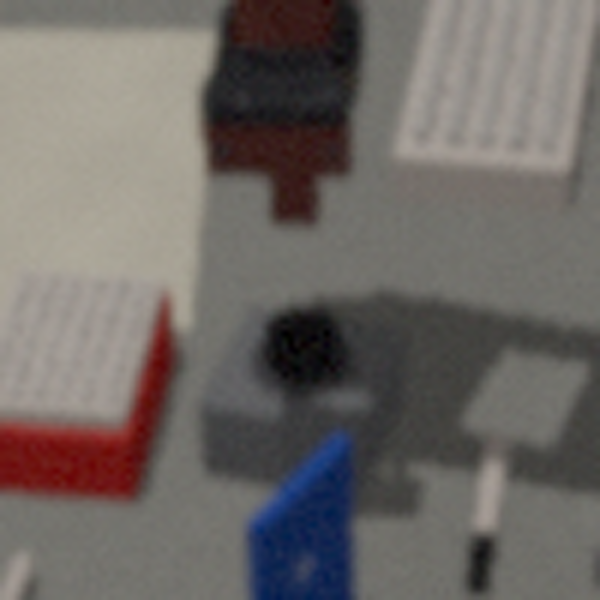

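The shut fingers, with tips at crop (295,220), are above the black key (300,345). I descend to just above it.

Emit:
step_arm(plan=[[-1, -0.005, 0.02, 0.3, 0, 0, 0], [-1, 0, 0, 0.4, 0, 0, 0], [-1, 0, 0, 0.35, 0, 0, 0], [-1, 0, 0, 0.2, 0, 0, 0], [-1, 0, 0, 0, 0, 0, 0], [-1, 0, 0, 0, 0, 0, 0]])

```text
t: 17.5
ee_pos: [657.0, -150.4, 79.8]
orientation: [3.136, 0.185, 0.001]
ft_force: [0.7, -0.5, 0.9]
width: 0.7
grasp_force: 0.0
```

Emit:
step_arm(plan=[[-1, 0, 0, 0.03, 0, 0, 0], [-1, 0, 0, 0.03, 0, 0, 0], [-1, 0, 0, 0, 0, 0, 0], [-1, 0, 0, 0, 0, 0, 0]])

```text
t: 18.0
ee_pos: [656.6, -150.3, 76.6]
orientation: [3.136, 0.185, 0.0]
ft_force: [-0.0, 0.4, -0.1]
width: 0.5
grasp_force: 0.0
```

Emit:
step_arm(plan=[[-1, 0, 0, 0.03, 0, 0, 0], [-1, 0, 0, 0.03, 0, 0, 0], [-1, 0, 0, 0, 0, 0, 0], [-1, 0, 0, 0, 0, 0, 0]])

```text
t: 18.5
ee_pos: [656.7, -150.3, 73.7]
orientation: [3.136, 0.185, 0.0]
ft_force: [-1.0, 0.3, 2.7]
width: 0.4
grasp_force: 1.5
```

Emit:
step_arm(plan=[[-1, 0, 0, 0.03, 0, 0, 0], [-1, 0, 0, 0.03, 0, 0, 0], [-1, 0, 0, 0, 0, 0, 0], [-1, 0, 0, 0, 0, 0, 0]])

```text
t: 19.0
ee_pos: [656.7, -150.3, 70.6]
orientation: [3.136, 0.185, 0.0]
ft_force: [-1.3, 0.2, 4.0]
width: 0.1
grasp_force: 2.3
```

Emit:
step_arm(plan=[[-1, 0, 0, 0.03, 0, 0, 0], [-1, 0, 0, 0.03, 0, 0, 0], [-1, 0, 0, 0.012, 0, 0, 0], [-1, 0, 0, 0, 0, 0, 0], [-1, 0, 0, 0, 0, 0, 0], [-1, 0, 0, 0, 0, 0, 0]])

```text
t: 19.75
ee_pos: [656.7, -150.3, 67.1]
orientation: [3.136, 0.185, 0.0]
ft_force: [-1.7, 0.9, 5.7]
width: 0.2
grasp_force: 3.1
```

```bash
python3 - <<'E'
from h import *
go([657,-150,67],-83.2)
S=grab('side'); C=cloud(S)
e=np.array([581.5,219,0])+-45*np.array([-.118,.993,0]); X=np.array([.993,.118,0]);Y=np.array([-.118,.993,0])
L=C-e; x=L@X; y=L@Y; m=(S['depth']>0)&(abs(y)<16)&(abs(x)<60)&(L[...,2]>20)&(L[...,2]<175)
print('carrier z',np.percentile(L[m][:,2],[1,99]).round(1),'x',np.percentile(x[m],[2,98]).round(1)); go([657,-150,67])
E
```

```text
t 19.75 pos [ 656.7 -150.3   67.1] yaw -83.24 tilt [0.0002 0.0001] F [-1.7  0.9  5.7] w 0.2 q [-0.24  0.68  1.6  -0.    0.87  1.21]
shift rows-units [ 0.007 -0.006  0.002]
turn units [ 0.001 -0.002 -0.006]
carrier z [ 45.3 166.9] x [-37.5  34.7]
t 19.8 pos [ 656.7 -150.3   67.1] yaw -83.23 tilt [0.0002 0.0001] F [-1.   1.1  6.4] w 0.3 q [-0.24  0.68  1.6  -0.    0.87  1.21]
shift rows-units [ 0.007 -0.006  0.002]
```

The key is held at about 7 mm with about 6 N, and the carrier is still hanging on the peg. I hand the job in.

```bash
python3 -c "
from workcell import ctrl
print(ctrl.close_job())"
```

```text
the job is handed in; nothing more can be done
None
```

The carrier with the eye hangs released on the peg, the palm key is held about 7 mm down (about 6 N), and the job was handed in at about 20 s of the 48 s allowed.

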